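# Lower the lid of the punch case without a slam

### The arm

A 6-joint arm with a two-finger parallel gripper is mounted at the origin on a cart in front of the work surface, level with it; the furniture and walls round the work are solid. World frame = base frame: x ahead of the robot, y to its left, z up, the work surface at z = 0. Lengths are in m, angles in degrees, forces in N, time in s.
With the tool pointing down it reaches from about 0.375 to 0.925 m from the base axis. Payload 5.7 kg.
Tool frame: the origin (TCP) lies at the very end of the fingers, on their centre line; the grasp point (between the pads) lies 19 mm behind it (grip_point_offset is the distance from the TCP to the grasp point, in m); z points along the fingers, y is the line along which they close (so a half turn about z gives the same grasp; the last joint's range is limited). The gripper opens to 88 mm and grips with 3 to 60 N. Pads are 20 mm wide; open, the fingers measure 115 mm over their backs; the gripper's body (75 mm by 178 mm) begins 61 mm behind the grasp point.
Start: joints at [70.64, 20.558, 86.54, -0, 72.909, -6.595], TCP at [0.133, 0.585, 0.223] pointing down, gripper open.
Joint ranges: [-170.27, 170.27], [-57.76, 135], [12.27, 136.19], [-55.21, 235.2], [11.17, 155.16], [-170.74, 170.74]. Speed limits (degrees/s): [136.94, 136.94, 180, 180, 180, 180].

### API

Orientations are given as a 3x3 rotation matrix whose columns are the frame's x, y, z axes.
In Python, from bench import * gives the robot as it stands.
- The arm moves only by the tool step_arm, never from a script. Its argument "commands" is a list of rows, each a list of 6 numbers: the shift along the world's x, y, z in m, then the turn, a rotation vector about the world's x, y, z in rad. A call has exactly 5 rows; each row is the pose to reach, as a shift and turn from the pose commanded when the call began; what a row does not reach only later rows make up. A row lasts 1/8 s, in which the tool goes at most 62.5 mm and 10.7 degrees, less where a joint would pass 70% of its speed; a pose out of reach is approached as far as the arm can. A call with a gripper value outside its range is refused whole. "claw" is the opening, from 0 (shut) to 1 (fully open), set as the call begins (left out, the last holds). The fingers move at their own pace and stop on an object; "force" is the grip in N (left out, the last holds). Time passes only in rows, so rows that repeat a pose let the fingers close, or fill a call up. It gives the time, the measured TCP pose, the force, the opening and the grip force at its end, in the units of the state.
- state(): the state, without advancing time (a new reading comes with each control period).
- grab_frame(name): name is "side" or "top"; returns the picture (384x512x3 uint8, red, green, blue); there is no depth.
- camera_model(name): a dict with "camera_matrix" (3x3 intrinsics, pixels), "world_to_cam" (4x4, takes a point from world to camera coordinates). Camera axes: x right, y up, looking along -z (the intrinsics and any distortion apply to the point x, -y, -z); pixel columns grow to the right and rows downward; lengths in m; the calibration is good to about 2 mm. A picture is of the moment at which its call begins. camera_model takes no time and is no camera call.
- finish_job(): hands the job in; it is judged then, once.
The state is a dict: "t": time; "qpos": joint angles; "joint_velocities": joint speeds; "joint_efforts": joint torques, N m; "ee_pos": TCP position; "ee_rot": TCP orientation; "ft_force": force on the tool from outside, world axes, zero at the start; "torque": the same for the moment, N m; "opening": finger opening in m; "grip_force": force on a finger pad.
Only numpy, scipy, OpenCV 4.12 (cv2) and the standard library are available. Lean on these libraries where they do the work, as an engineer would, in place of code of your own. Each camera call takes 0.05 s, during which the arm holds its last target. There are 200 camera calls.

### The job

The lid of the wooden punch case leans back past upright. Nudge it forward from behind, catch it on your fingers early, before it is half-way down, and lower it on the fingers all the way until it is fully shut, so gently that it never drops or slams. Do not pinch the lid, and do not shift or lift the case or disturb the things beside it.

Things in the scene. Friction and masses are not known exactly. Their poses are not given: they have to be found in the camera images.
- case: Wooden case, brass corners, 150 (x) x 220 (y) x 80 (z) mm, walls 8 mm, about 2.5 kg, standing loose on the table, punches inside. Origin: centre of its underside. Its own +x points from its front to its hinged back, +y along the hinge to the left seen from the front, z up. It stands endways to the robot: its front faces roughly to the robot's right (world -y), the hinge is at the left, by up to 0.4 rad either way.
- lid (a joint): Angle of the lid, rad: 0 fully shut (level), 1.57 upright, 1.8 the stop, where it rests leaning back at the start. It turns about the hinge (case y axis) and falls freely from upright, with slight hinge damping. Wooden board, 220 mm wide, 6 mm thick plus a 4 mm layer on its outer (upper) side set in 5 mm all round: 10 mm in all, 0.25 to 0.5 kg.
- hinge (a point): Middle of the hinge axis, 75 mm behind the centre of the case (its +x) and 80 mm above the table; the lid's underside passes through this axis.
- lid_edge (a point): Middle of the inner (lower) rim of the lid's free edge, 180 mm from the hinge: with the lid at angle q it lies at the hinge plus 180 mm * (-cos q, 0, sin q) in the case's axes. Shut, it is 80 mm above the table and overhangs the front wall of the case by 30 mm, free below down to the table, so that a finger can be under it while the lid shuts.
- glue_pot: Glue tin, 71 mm across, 73 mm tall, stands loose beyond the far end of the case; origin at the centre of its underside. To be left alone.
- spool_black: Spool of black thread, about 42 mm across, 54 mm tall, stands loose before the near end of the case; origin at its underside. To be left alone.
- beeswax: Round cake of wax, 51 mm across, 18 mm tall, lies loose beyond the far end of the case, on its front side; origin at its underside. To be left alone.

How it is judged (in metres and radians):
On the way, in this order (a step that is already met when the one before it is completed fails the run):
1. the lid has come forward past upright and rests with its inner board on the fingers, still more than 0.5 rad open (value of joint lid between 0.5 and 1.4 rad and contact force between the fingers and lid_c0 above 0.1 N and velocity of joint lid above -1.2 rad/s), for 0.1 s.
2. the lid is nearly shut (0.04 to 0.3 rad) and still carried on the fingers (value of joint lid between 0.04 and 0.3 rad and contact force between the fingers and lid_c0 above 0.1 N), for 0.1 s.
At the end, for the whole second after the job is handed in: The lid is fully shut (below 0.02 rad) and at rest, and the case stands within 15 mm of where it stood, as do the glue tin, the spool and the wax (value of joint lid below 0.02 rad and velocity of joint lid between -0.05 and 0.05 rad/s and distance of each of case, glue_pot, spool_black, beeswax from where it was at the start of the episode below 0.015 m and linear speed of case below 0.02 m/s); the robot touches nothing.
It fails at once if the lid drops or slams: faster than 1 rad/s (180 mm/s at its edge) in the last 0.2 rad (value of joint lid below 0.2 rad and velocity of joint lid below -1 rad/s).
It fails at once if the lid is pinched: fingers press on its outer and inner faces at once (contact force between the fingers and lid_c0 above 1.5 N and contact force between the fingers and lid_c1 above 1.5 N).
It fails at once if the case is shifted, lifted or tilted (distance of case from where it was at the start of the episode above 0.02 m or angle between case's own z axis and vertical above 0.1 rad).
It fails at once if a thing beside the case is disturbed (distance of any of glue_pot, spool_black, beeswax from where it was at the start of the episode above 0.015 m).
It also fails if it takes over 53 s, if anything falls off the work surface, if the arm or the gripper's body presses on something with over 40 N, if the wrist force passes 120 N, or if a joint passes its speed limit or range.

## Working session

There is one attempt and no reset: what is moved stays moved. The work goes in short steps, Python scripts to look and compute and a tool call to move; the robot and the scene stay as the last step left them, time stands still between calls to the robot, and variables do not carry over. Pictures are saved under pics/ and viewed, at most 10 in all, crops included, and the job is handed in when it is done.

Besides the shell and the picture viewer there is one more tool, called after ">>>" by a JSON object that holds its "fn" and its "kwargs". step_arm: Moves the arm, as the interface text tells. Its arguments: {"type":"object","properties":{"commands":{"type":"array"},"claw":{"type":"number"},"force":{"type":"number"}},"required":["commands"]}

```bash
mkdir -p pics
python3 - <<'E'
from bench import *
import cv2,numpy as np
for n in("side","top"):
    f=grab_frame(n); cv2.imwrite(f"pics/{n}0.png",cv2.resize(f[:,:,::-1],(800,600),interpolation=cv2.INTER_CUBIC)); cv2.imwrite(f"pics/{n}_raw.png",f[:,:,::-1])
    m=camera_model(n); W=np.array(m["world_to_cam"]); print(n,np.round(m["camera_matrix"],1).tolist(),np.round(W,3).tolist(),"pos",-W[:3,:3].T@W[:3,3], m.keys())
s=state();print(s)
E
```

```text
side [[453.9, 0.0, 258.3], [0.0, 453.9, 195.2], [0.0, 0.0, 1.0]] [[0.985, -0.17, 0.016, -0.558], [0.051, 0.384, 0.922, -0.146], [-0.163, -0.908, 0.387, -0.893], [0.0, 0.0, 0.0, 1.0]] pos [ 0.41193114 -0.84927146  0.48841165] dict_keys(['camera_matrix', 'world_to_cam'])
top [[498.0, 0.0, 252.7], [0.0, 498.0, 189.7], [0.0, 0.0, 1.0]] [[-0.02, -1.0, -0.004, 0.05], [0.976, -0.02, 0.218, -0.59], [-0.218, 0.001, 0.976, -1.172], [0.0, 0.0, 0.0, 1.0]] pos [0.32093993 0.03913154 1.27248211] dict_keys(['camera_matrix', 'world_to_cam'])
{'t': 0.1, 'qpos': array([ 7.06393850e+01,  2.05912657e+01,  8.65919890e+01,  1.70879002e-03,
        7.29075958e+01, -6.59540792e+00]), 'joint_velocities': array([-0.0612839 ,  0.01230679, -0.20828826,  0.0641236 ,  0.00359573,
       -0.12085257]), 'joint_efforts': array([-1.10145684e-04, -5.16357350e+01, -2.71406007e+01,  6.74748444e-02,
        2.76860688e-02, -1.97618886e-05]), 'ee_pos': array([0.13237447, 0.58459201, 0.22192536]), 'ee_rot': array([[-9.75281710e-01,  2.20964433e-01, -5.52554436e-04],
       [ 2.20965023e-01,  9.75280600e-01, -1.48652279e-03],
       [ 2.10426957e-04, -1.57187369e-03, -9.99998742e-01]]), 'ft_force': array([-0.2589795 , -0.40300144, -0.85092668]), 'torque': array([-0.03149214,  0.02690198, -0.00843166]), 'grip_force': 0.0, 'opening': 0.08803369207027958}
```

View pics/side0.png

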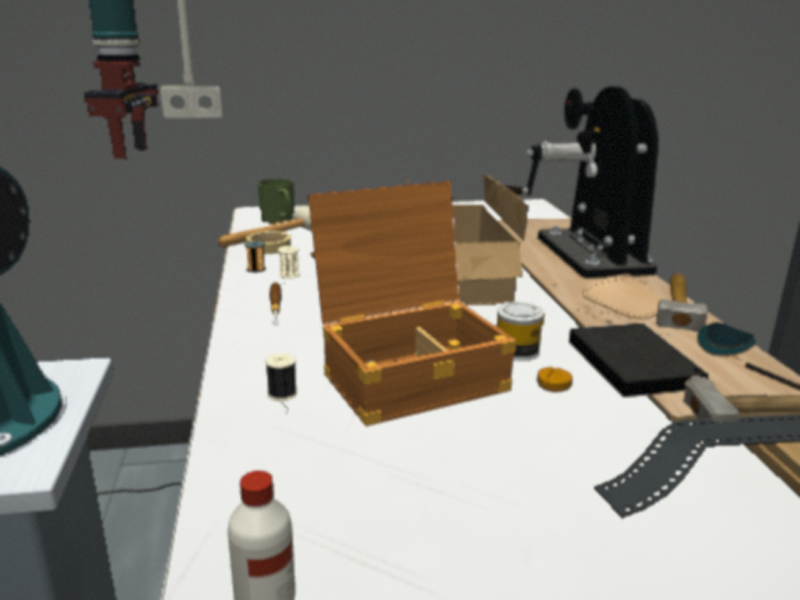

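View pics/top0.png

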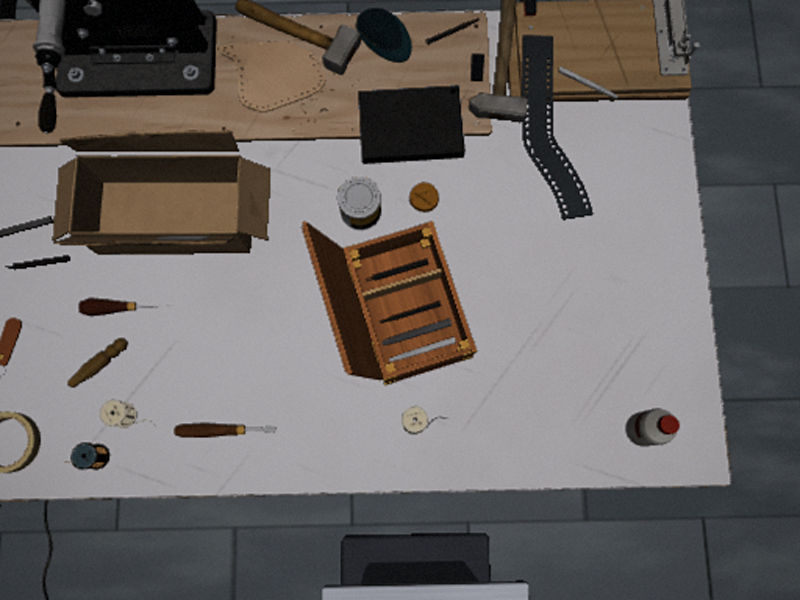

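The side view shows the case at about (415,365), front towards the camera and lid leaning back. The spool is at (282,375), the tin at (520,328) and the wax at (555,378). In the top view the rim's front corners are near (474,352) and (432,223), and the hinge side runs from (347,243) to (386,381). The spool is at (415,420).

```bash
cat > h.py <<'E'
from bench import *
import cv2,numpy as np
from scipy.spatial.transform import Rotation as Ro
def ray(n,px,z):
    m=camera_model(n);K=np.array(m["camera_matrix"]);W=np.array(m["world_to_cam"]);R=W[:3,:3];c=-R.T@W[:3,3]
    out=[]
    for u,v in px:
        d=np.linalg.solve(K,[u,v,1.]);d=R.T@(d*[1,-1,-1]);out.append(c+d*(z-c[2])/d[2])
    return np.array(out)
def proj(n,P):
    m=camera_model(n);K=np.array(m["camera_matrix"]);W=np.array(m["world_to_cam"])
    p=(W[:3,:3]@np.atleast_2d(P).T).T+W[:3,3];p=p*[1,-1,-1];p=(K@p.T).T;return p[:,:2]/p[:,2:]
E
python3 - <<'E'
from h import *
s=512/800
A=np.array
top=ray("top",A([(474,352),(432,223),(347,243),(386,378)])*s,.08)
sid=ray("side",A([(365,375),(512,347),(460,305),(325,325)])*s,.08)
for n,q in(("top",top),("side",sid)): print(n,q.round(4).tolist(),[np.linalg.norm(q[i]-q[i-1]).round(4) for i in range(4)])
print("spool",ray("top",[(415*s,420*s)],.054),"tin",ray("top",[(358*s,196*s)],.073),"wax",ray("top",[(424*s,197*s)],.018))
im=cv2.imread("pics/top_raw.png")[130:260,185:315];cv2.imwrite("pics/topc.png",cv2.resize(im,(600,600),interpolation=cv2.INTER_CUBIC))
im=cv2.imread("pics/side_raw.png")[105:285,190:360];cv2.imwrite("pics/sidec.png",cv2.resize(im,None,fx=3.3,fy=3.3,interpolation=cv2.INTER_CUBIC))
import bench;print([x for x in dir(bench) if x[0]!='_'])
E
```

```text
top [[0.4973, -0.0823, 0.08], [0.7072, -0.0238, 0.08], [0.6767, 0.1128, 0.08], [0.4598, 0.0543, 0.08]] [np.float64(0.1417), np.float64(0.2179), np.float64(0.1399), np.float64(0.2246)]
side [[0.5008, -0.0993, 0.08], [0.7007, -0.0501, 0.08], [0.6674, 0.098, 0.08], [0.4633, 0.0528, 0.08]] [np.float64(0.1566), np.float64(0.2059), np.float64(0.1517), np.float64(0.2091)]
spool [[0.39680218 0.01086962 0.054     ]] tin [[0.75797156 0.09477323 0.073     ]] wax [[ 0.77382708 -0.01487348  0.018     ]]
['Unreachable', 'camera_model', 'finish_job', 'grab_frame', 'grip_point_offset', 'state']
```

View pics/topc.png

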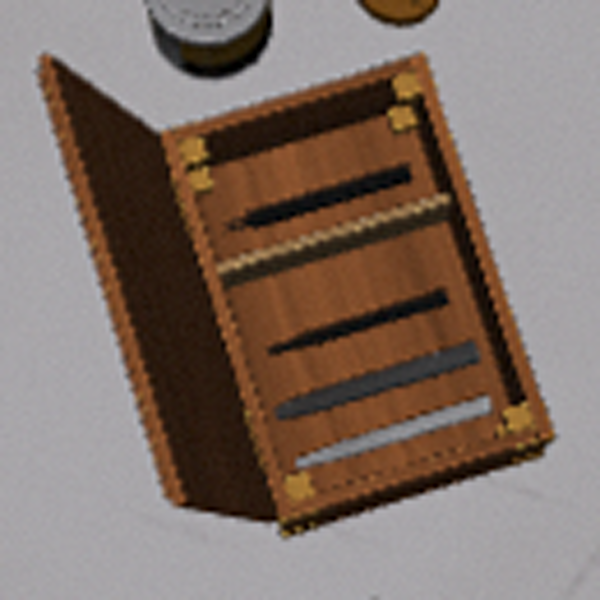

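View pics/sidec.png

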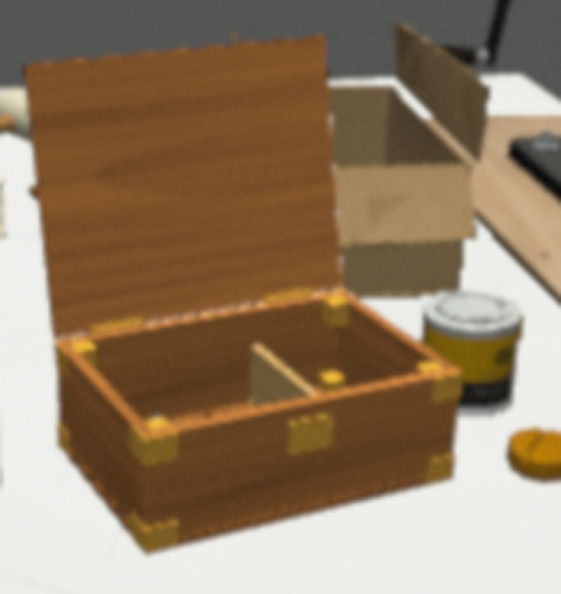

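The crops sharpen the corners. Top crop: rim corners (550,432), (426,55), (162,130), (281,520), lid edge (42,55) to (170,500). Side crop: rim (140,437), (460,370), (343,290), (57,342), lid edge (25,65) to (325,37). Next I fit the case pose and check its residuals.

```bash
cat >> h.py <<'E'
def case2w(p,P):
    c,s=np.cos(p[2]),np.sin(p[2]);return np.atleast_2d(P)@np.array([[c,s,0],[-s,c,0],[0,0,1]])+[p[0],p[1],0]
E
python3 - <<'E'
from h import *
from scipy.optimize import least_squares
A=np.array
T=A([(550,432),(426,55),(162,130),(281,520),(170,500),(42,55)])*130/600+[185,130]
S=A([(140,437),(460,370),(343,290),(57,342),(25,65),(325,37)])/3.3+[190,105]
le=[.075-.18*np.cos(1.8),.08+.18*np.sin(1.8)]
P=A([(-.075,.11,.08),(-.075,-.11,.08),(.075,-.11,.08),(.075,.11,.08),(le[0],.11,le[1]),(le[0],-.11,le[1])])
f=lambda p:np.r_[(proj("top",case2w(p,P))-T).ravel(),(proj("side",case2w(p,P))-S).ravel()]
for g in (f,lambda p:f(p)[:12],lambda p:f(p)[12:]):
    r=least_squares(g,[.58,.02,1.8],loss='soft_l1');print(r.x.round(4),r.fun.round(1).tolist())
E
```

```text
[0.5855 0.0163 1.8482] [0.6, 0.4, -0.1, -1.0, -0.3, -0.3, -0.5, -0.4, 2.9, -0.1, 1.7, -1.6, 0.0, -0.7, -0.2, -0.4, -0.3, -1.1, -1.4, -1.6, -0.6, -0.9, -0.2, -1.0]
[0.5844 0.0178 1.848 ] [0.1, 0.9, -0.7, -0.5, -0.9, 0.1, -1.1, 0.0, 2.2, 0.4, 1.1, -1.1]
[0.5856 0.0119 1.8482] [0.4, 0.4, 0.4, 0.5, 0.2, -0.4, -1.2, -0.8, -0.5, -0.4, 0.3, -0.6]
```

```bash
cat >> h.py <<'E'
CP=np.array([.585,.0155,1.848])
ex=np.array([np.cos(CP[2]),np.sin(CP[2]),0]);ez=np.array([0,0,1.]);H=np.array([*(CP[:2]+.075*ex[:2]),.08])
def tool(phi,rad,off):
    """pose with tool along lid direction phi; tip at distance rad from hinge along it, off along outer normal"""
    l=-np.cos(phi)*ex+np.sin(phi)*ez;n=np.sin(phi)*ex+np.cos(phi)*ez
    z=-l;y=n;R=np.c_[np.cross(y,z),y,z];return H+rad*l+off*n,R
def move(p,R):
    s=state();return (p-s["ee_pos"]).round(4),(Ro.from_matrix(R@s["ee_rot"].T).as_rotvec()).round(4)
E
python3 - <<'E'
from h import *
print(H,ex)
for ph in (103,90,70,50,30,15):
    p,R=tool(np.radians(ph),.15,0)
    w=p-.3*R[:,2];q1=np.arctan2(w[1],w[0])
    for q23 in (100,130):
        M=Ro.from_euler('ZY',[q1,np.radians(q23)]).as_matrix().T@R
        a=Ro.from_matrix(M).as_euler('ZYZ',degrees=True);print(ph,p.round(3),w.round(2),round(np.degrees(q1)),q23,a.round(),'q6',a[2]-90)
p,R=tool(np.radians(100),.25,0);print(p,R.round(3),move(p,R))
E
```

```text
[0.56447496 0.08763683 0.08      ] [-0.27366715  0.96182446  0.        ]
103 [0.555 0.12  0.226] [0.54 0.19 0.52] 19 100 [-13.  81.   5.] q6 -84.6824723700669
103 [0.555 0.12  0.226] [0.54 0.19 0.52] 19 130 [-17.  52.  14.] q6 -76.37483195543182
90 [0.564 0.088 0.23 ] [0.56 0.09 0.53] 9 100 [ 0. 80. -7.] q6 -97.05767241772845
90 [0.564 0.088 0.23 ] [0.56 0.09 0.53] 9 130 [ 0. 50. -7.] q6 -97.05767241772847
70 [0.579 0.038 0.221] [ 0.61 -0.06  0.5 ] -6 100 [ 19.  88. -24.] q6 -113.57181162788002
70 [0.579 0.038 0.221] [ 0.61 -0.06  0.5 ] -6 130 [ 22.  59. -34.] q6 -124.21777534502523
50 [ 0.591 -0.005  0.195] [ 0.64 -0.19  0.42] -16 100 [ 34. 102. -32.] q6 -121.79490348999859
50 [ 0.591 -0.005  0.195] [ 0.64 -0.19  0.42] -16 130 [ 34.  77. -48.] q6 -138.34975635532916
30 [ 0.6   -0.037  0.155] [ 0.67 -0.29  0.3 ] -23 100 [ 49. 117. -31.] q6 -121.05853207349352
30 [ 0.6   -0.037  0.155] [ 0.67 -0.29  0.3 ] -23 130 [ 43.  96. -53.] q6 -143.29480516418633
15 [ 0.604 -0.052  0.119] [ 0.68 -0.33  0.2 ] -26 100 [ 63. 126. -25.] q6 -114.63398465485824
15 [ 0.604 -0.052  0.119] [ 0.68 -0.33  0.2 ] -26 130 [ 50. 109. -53.] q6 -142.7653685038429
[0.55259451 0.1293916  0.32620194] [[-0.962 -0.27   0.048]
 [-0.274  0.947 -0.167]
 [ 0.    -0.174 -0.985]] (array([ 0.4202, -0.4552,  0.1043]), array([-0.1747, -0.005 ,  0.4988]))
```

>>> {"fn": "step_arm", "kwargs": {"commands": [[0.03,-0.03,0.05,-0.02,0,0.05],[0.07,-0.08,0.1,-0.05,0,0.12],[0.11,-0.13,0.15,-0.08,0,0.2],[0.15,-0.18,0.17,-0.1,0,0.3],[0.2,-0.23,0.17,-0.12,0,0.4]], "claw": 0.45}}

```text
t: 0.72
ee_pos: [0.3009, 0.3897, 0.3862]
ee_rot: [[-0.983, -0.179, 0.026], [-0.181, 0.977, -0.115], [-0.004, -0.118, -0.993]]
ft_force: [0.8, 0.4, -0.1]
opening: 0.0415
grip_force: 0.0
```

>>> {"fn": "step_arm", "kwargs": {"commands": [[0.04,-0.05,0,-0.01,0,0.05],[0.09,-0.1,0,-0.03,0,0.1],[0.14,-0.15,0,-0.05,0,0.1],[0.18,-0.19,0,-0.05,0,0.1],[0.22,-0.22,-0.01,-0.05,0,0.1]]}}

```text
t: 1.35
ee_pos: [0.521, 0.1691, 0.375]
ee_rot: [[-0.962, -0.271, 0.039], [-0.274, 0.948, -0.163], [0.007, -0.167, -0.986]]
ft_force: [1.1, 1.5, -0.3]
opening: 0.0395
grip_force: 0.0
```

Run:
```python
from h import *
s=state();print(s["t"],s["ee_pos"],s["qpos"].round(1),s["opening"],s["ft_force"])
for r in(.21,.155):print(r,move(*tool(np.radians(103),r,.005)))
```

```text
1.35 [0.5209573  0.16913646 0.37499103] [ 17.4  11.3  79.1  -9.6  90.3 -88.5] 0.03945712029628607 [ 1.05909931  1.54225707 -0.34494741]
0.21 (array([ 0.0293, -0.0314, -0.0915]), array([-0.0549, -0.0233, -0.0002]))
0.155 (array([ 0.0326, -0.0433, -0.1451]), array([-0.0549, -0.0233, -0.0002]))
```

>>> {"fn": "step_arm", "kwargs": {"commands": [[0.01,-0.01,-0.02,-0.02,-0.01,0],[0.02,-0.02,-0.05,-0.04,-0.02,0],[0.029,-0.031,-0.08,-0.055,-0.023,0],[0.029,-0.031,-0.091,-0.055,-0.023,0],[0.029,-0.031,-0.091,-0.055,-0.023,0]]}}

```text
t: 1.98
ee_pos: [0.548, 0.1398, 0.283]
ee_rot: [[-0.962, -0.268, 0.058], [-0.274, 0.937, -0.217], [0.003, -0.225, -0.974]]
ft_force: [-0.1, 0.2, 0.6]
opening: 0.0389
grip_force: 0.0
```

Run:
```python
from h import *
f=grab_frame("side")[60:200,170:340];g=grab_frame("top")[110:230,160:300]
cv2.imwrite("pics/near1.png",np.hstack([cv2.resize(f[:,:,::-1],(425,350),interpolation=cv2.INTER_CUBIC),cv2.resize(g[:,:,::-1],(370,350),interpolation=cv2.INTER_CUBIC)]))
s=state();print(s["t"],s["ee_pos"],s["qpos"].round(1),s["opening"],s["ft_force"])
for r in(.21,.155):print(r,move(*tool(np.radians(103),r,.005)))
t,R=s["ee_pos"],s["ee_rot"]
for n,o,k in(("side",(170,60),2.5),("top",(160,110),2.643)):
    print(n,((proj(n,[t,t+.02*R[:,1],t-.02*R[:,1]])-o)*k).round(0).tolist(), "lid edge mid, ends",((proj(n,case2w(CP,[(.075+.0409,y,.08+.1753) for y in(0,.11,-.11)]))-o)*k).round().tolist())
```

```text
2.075 [0.54902342 0.14019625 0.2846943 ] [ 16.   15.7  86.1 -13.3  78.5 -87.2] 0.03948086421721904 [ 0.17451295 -0.38340486 -0.50563085]
0.21 (array([ 0.0012, -0.0024, -0.0012]), array([ 0.0001,  0.    , -0.0005]))
0.155 (array([ 0.0046, -0.0143, -0.0548]), array([ 0.0001,  0.    , -0.0005]))
side [[180.0, 112.0], [171.0, 113.0], [189.0, 111.0]] lid edge mid, ends [[186.0, 148.0], [67.0, 160.0], [296.0, 138.0]]
top [[113.0, 204.0], [89.0, 213.0], [136.0, 196.0]] lid edge mid, ends [[133.0, 207.0], [172.0, 339.0], [96.0, 81.0]]
```

View pics/near1.png

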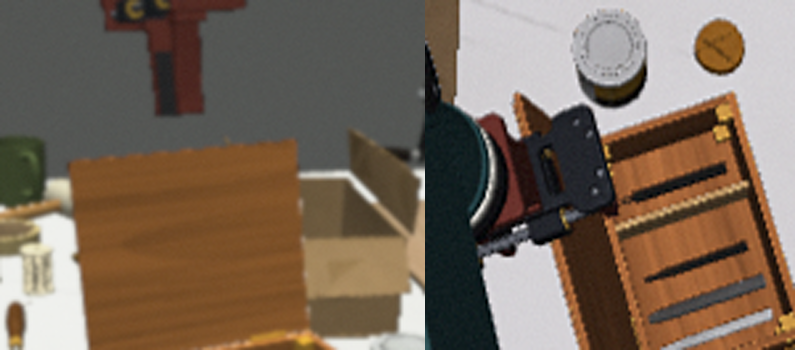

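The picture shows the fingers above the lid edge, edge middle at (185,149) on the left as predicted at (186,148). The straddle is centred, so I insert 20 mm over the edge.

>>> {"fn": "step_arm", "kwargs": {"commands": [[0.001,-0.003,-0.01,0,0,0],[0.002,-0.006,-0.023,0,0,0],[0.003,-0.0095,-0.036,0,0,0],[0.0043,-0.0135,-0.05,0,0,0],[0.0043,-0.0135,-0.05,0,0,0]]}}

```text
t: 2.7
ee_pos: [0.552, 0.1255, 0.2318]
ee_rot: [[-0.962, -0.267, 0.057], [-0.273, 0.937, -0.218], [0.005, -0.225, -0.974]]
ft_force: [0.0, -0.8, 0.2]
opening: 0.0395
grip_force: 0.0
```

Run:
```python
from h import *
s=state();print(s["t"],s["ee_pos"],s["qpos"].round(1),s["opening"],s["ft_force"])
for ph,o in((101,-.003),(100,-.008),(97,-.009),(94,-.009),(91,-.01),(89,-.01),(87,-.01),(85,-.01),(83,-.01),(80,-.01)):print(ph,move(*tool(np.radians(ph),.16,o)))
```

```text
2.7 [0.55195946 0.12551542 0.23181342] [ 14.5  18.1  90.4 -13.7  72.  -87.1] 0.03953978913582171 [ 0.03989383 -0.82565861  0.19889519]
101 (array([ 0.005 , -0.0113,  0.0058]), array([0.0351, 0.005 , 0.0003]))
100 (array([ 0.0071, -0.0187,  0.0071]), array([0.0519, 0.0098, 0.0002]))
97 (array([ 0.0096, -0.0277,  0.0081]), array([1.022e-01, 2.410e-02, 1.000e-04]))
94 (array([ 0.0119, -0.0358,  0.0084]), array([ 0.1526,  0.0384, -0.    ]))
91 (array([ 0.0145, -0.0448,  0.0083]), array([ 2.029e-01,  5.270e-02, -1.000e-04]))
89 (array([ 0.016 , -0.0502,  0.008 ]), array([ 2.365e-01,  6.230e-02, -2.000e-04]))
87 (array([ 0.0175, -0.0555,  0.0074]), array([ 0.2701,  0.0718, -0.0003]))
85 (array([ 0.0191, -0.0609,  0.0067]), array([ 0.3037,  0.0814, -0.0004]))
83 (array([ 0.0206, -0.0662,  0.0058]), array([ 0.3372,  0.0909, -0.0005]))
80 (array([ 0.0228, -0.0741,  0.004 ]), array([ 0.3876,  0.1053, -0.0006]))
```

>>> {"fn": "step_arm", "kwargs": {"commands": [[0.005,-0.0113,0.004,0.035,0.005,0],[0.007,-0.0187,0.006,0.052,0.01,0],[0.0096,-0.0277,0.0075,0.102,0.024,0],[0.012,-0.036,0.008,0.153,0.038,0],[0.0145,-0.045,0.008,0.203,0.053,0]]}}

```text
t: 3.32
ee_pos: [0.5678, 0.081, 0.2421]
ee_rot: [[-0.962, -0.274, 0.008], [-0.274, 0.962, -0.014], [-0.004, -0.016, -1.0]]
ft_force: [0.3, 0.0, 0.4]
opening: 0.0393
grip_force: 0.1
```

>>> {"fn": "step_arm", "kwargs": {"commands": [[0.0015,-0.0054,-0.0003,0.0336,0.0096,0],[0.003,-0.0107,-0.0009,0.067,0.019,0],[0.0046,-0.016,-0.0016,0.1,0.0287,0],[0.0046,-0.016,-0.0016,0.1,0.0287,0],[0.0046,-0.016,-0.0016,0.1,0.0287,0]]}}

```text
t: 3.95
ee_pos: [0.572, 0.0652, 0.2401]
ee_rot: [[-0.962, -0.272, -0.021], [-0.273, 0.958, 0.084], [-0.003, 0.086, -0.996]]
ft_force: [0.1, -0.7, 0.3]
opening: 0.0396
grip_force: 0.0
```

Run:
```python
from h import *
f=grab_frame("side")[60:260,180:340];g=grab_frame("top")[110:250,180:300]
cv2.imwrite("pics/near2.png",np.hstack([cv2.resize(f[:,:,::-1],(400,500),interpolation=cv2.INTER_CUBIC),cv2.resize(g[:,:,::-1],(400,500),interpolation=cv2.INTER_CUBIC)]))
s=state();print(s["t"],s["ee_pos"],s["qpos"].round(1),s["opening"],s["ft_force"],s["grip_force"])
for ph,o in((85,-.01),(80,-.01)):print(ph,move(*tool(np.radians(ph),.16,o)))
```

```text
4.05 [0.57192621 0.06561401 0.24008899] [  -3.5   18.2   87.8    4.9   75.6 -110.7] 0.039385185231049294 [-0.49611082  0.04300736  0.1167018 ] 0.0
85 (array([-0.0009, -0.001 , -0.0016]), array([ 0.0002,  0.0031, -0.0003]))
80 (array([ 0.0028, -0.0142, -0.0043]), array([ 0.0841,  0.027 , -0.0001]))
```

View pics/near2.png

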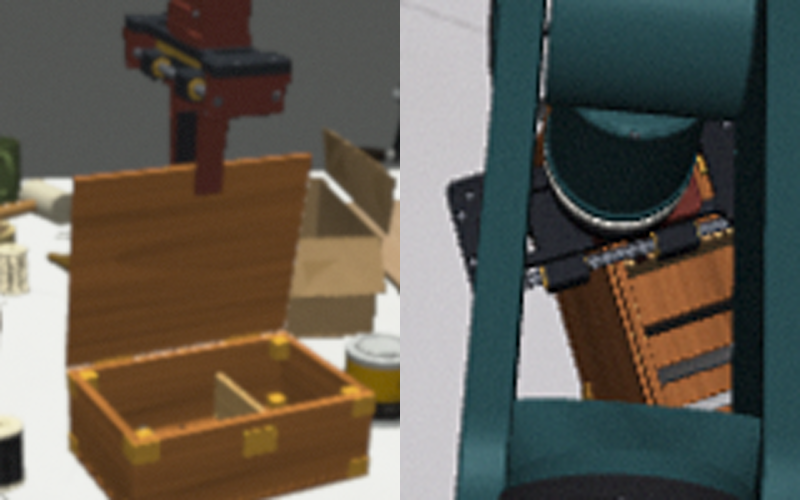

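The left view shows the front finger before the lid, tip at (208,193), and the lid's edge corners at (72,180) and (310,155). The lid has come forward from its stop. I work out its angle from those corners.

Run:
```python
from h import *
for q in(1.8,1.6,1.5,1.4,1.3,1.2):
    print(q,((proj("side",case2w(CP,[(.075-.18*np.cos(q),y,.08+.18*np.sin(q)) for y in(.11,-.11)]))-[180,60])*2.5).round().tolist())
```

```text
1.8 [[42.0, 160.0], [271.0, 138.0]]
1.6 [[56.0, 164.0], [290.0, 141.0]]
1.5 [[63.0, 170.0], [300.0, 146.0]]
1.4 [[71.0, 178.0], [311.0, 153.0]]
1.3 [[79.0, 188.0], [321.0, 162.0]]
1.2 [[87.0, 201.0], [331.0, 173.0]]
```

Run:
```python
from h import *
def rows(a,step,n=5):
    p0,R0=tool(np.radians(a),.16,-.01)
    for i in range(1,n+1):
        p,R=tool(np.radians(a-step*i),.16,-.01);print(np.r_[p-p0,Ro.from_matrix(R@R0.T).as_rotvec()].round(4).tolist())
    print()
rows(85,3);rows(70,4);rows(50,4)
```

```text
[0.0023, -0.0079, -0.0015, 0.0504, 0.0143, 0.0]
[0.0045, -0.0158, -0.0034, 0.1007, 0.0287, -0.0]
[0.0067, -0.0236, -0.0057, 0.1511, 0.043, 0.0]
[0.0089, -0.0312, -0.0084, 0.2014, 0.0573, -0.0]
[0.011, -0.0387, -0.0116, 0.2518, 0.0716, -0.0]

[0.0028, -0.0097, -0.0048, 0.0671, 0.0191, 0.0]
[0.0054, -0.0191, -0.0104, 0.1343, 0.0382, 0.0]
[0.008, -0.028, -0.0165, 0.2014, 0.0573, -0.0]
[0.0104, -0.0366, -0.0234, 0.2686, 0.0764, 0.0]
[0.0127, -0.0446, -0.0308, 0.3357, 0.0955, 0.0]

[0.0021, -0.0075, -0.008, 0.0671, 0.0191, 0.0]
[0.0041, -0.0145, -0.0165, 0.1343, 0.0382, 0.0]
[0.0059, -0.0209, -0.0255, 0.2014, 0.0573, -0.0]
[0.0076, -0.0267, -0.035, 0.2686, 0.0764, -0.0]
[0.009, -0.0318, -0.0448, 0.3357, 0.0955, -0.0]
```

>>> {"fn": "step_arm", "kwargs": {"commands": [[0.0023,-0.0079,-0.0015,0.05,0.0143,0],[0.0045,-0.0158,-0.0034,0.1,0.0287,0],[0.0067,-0.0236,-0.0057,0.151,0.043,0],[0.0089,-0.0312,-0.0084,0.2014,0.0573,0],[0.011,-0.0387,-0.0116,0.2518,0.0716,0]]}}

```text
t: 4.68
ee_pos: [0.5833, 0.0266, 0.2285]
ee_rot: [[-0.962, -0.258, -0.091], [-0.273, 0.904, 0.33], [-0.003, 0.342, -0.94]]
ft_force: [0.4, -0.3, 0.3]
opening: 0.0393
grip_force: 0.2
```

>>> {"fn": "step_arm", "kwargs": {"commands": [[0.0028,-0.0097,-0.0048,0.067,0.019,0],[0.0054,-0.019,-0.0104,0.134,0.038,0],[0.008,-0.028,-0.0165,0.2014,0.0573,0],[0.0104,-0.0366,-0.0234,0.2686,0.0764,0],[0.0127,-0.0446,-0.0308,0.3357,0.0955,0]]}}

```text
t: 5.3
ee_pos: [0.5963, -0.0184, 0.1974]
ee_rot: [[-0.962, -0.21, -0.173], [-0.272, 0.737, 0.619], [-0.003, 0.643, -0.766]]
ft_force: [1.0, -0.7, -0.3]
opening: 0.0394
grip_force: 0.4
```

Run:
```python
from h import *
f=grab_frame("side")[60:260,160:340]
cv2.imwrite("pics/near3.png",cv2.resize(f[:,:,::-1],(720,600)[:1]+(600,) and (540,600),interpolation=cv2.INTER_CUBIC))
s=state();print(s["t"],s["ee_pos"],s["qpos"].round(1),s["opening"],s["ft_force"],s["grip_force"])
print(move(*tool(np.radians(50),.16,-.01)))
for q in(.9,.8,.7,.6,.5):
    print(q,((proj("side",case2w(CP,[(.075-.18*np.cos(q),y,.08+.18*np.sin(q)) for y in(.11,-.11)]))-[160,60])*3).round().tolist())
```

```text
5.35 [ 0.59607602 -0.0202298   0.19473688] [ -26.8   35.6   78.2   28.5   95.2 -137.3] 0.03934651254938559 [ 2.50910021 -2.71354215 -2.3164487 ] 0.6217211909824982
(array([-0.0014,  0.0016,  0.0014]), array([-0.0027, -0.0006,  0.0035]))
0.9 [[192.0, 302.0], [492.0, 262.0]]
0.8 [[200.0, 327.0], [501.0, 284.0]]
0.7 [[208.0, 353.0], [510.0, 308.0]]
0.6 [[215.0, 381.0], [518.0, 333.0]]
0.5 [[221.0, 410.0], [524.0, 359.0]]
```

View pics/near3.png

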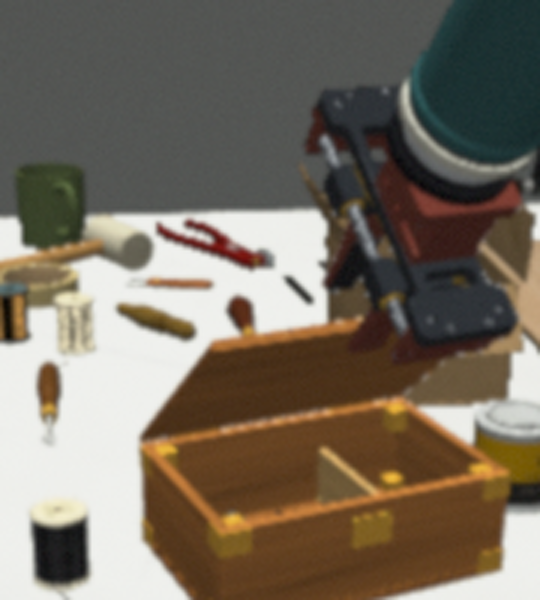

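The lid's near corner is at (212,342), so the angle is about 0.73, as expected with the edge resting on the front finger. I carry on lowering.

>>> {"fn": "step_arm", "kwargs": {"commands": [[0.0021,-0.0075,-0.008,0.067,0.019,0],[0.0041,-0.0145,-0.0165,0.134,0.038,0],[0.0059,-0.0209,-0.0255,0.2014,0.0573,0],[0.0076,-0.0267,-0.035,0.2686,0.0764,0],[0.009,-0.0318,-0.0448,0.3357,0.0955,0]]}}

```text
t: 5.98
ee_pos: [0.6053, -0.0498, 0.1525]
ee_rot: [[-0.962, -0.138, -0.234], [-0.272, 0.482, 0.833], [-0.002, 0.865, -0.501]]
ft_force: [0.8, -0.1, -0.9]
opening: 0.0395
grip_force: 0.6
```

Run:
```python
from h import *
s=state();print(s["t"],s["ee_pos"],s["qpos"].round(1),s["opening"],s["ft_force"],s["grip_force"])
print(move(*tool(np.radians(30),.16,-.01)))
def rows(a,step,n=5):
    p0,R0=tool(np.radians(a),.16,-.01)
    for i in range(1,n+1):
        p,R=tool(np.radians(a-step*i),.16,-.01);print(np.r_[p-p0,Ro.from_matrix(R@R0.T).as_rotvec()].round(4).tolist())
    print()
rows(30,2);rows(20,1);rows(15,1)
```

```text
5.975 [ 0.60527165 -0.04981303  0.15248178] [ -32.9   49.8   70.8   36.9  107.7 -143.4] 0.03945031420477255 [ 0.75774511 -0.13316028 -0.91199315] 0.553190748905763
(array([-0.0015, -0.0006, -0.0011]), array([0.0008, 0.0019, 0.0019]))
[0.0007, -0.0023, -0.0051, 0.0336, 0.0096, 0.0]
[0.0013, -0.0045, -0.0102, 0.0671, 0.0191, 0.0]
[0.0018, -0.0064, -0.0154, 0.1007, 0.0287, 0.0]
[0.0023, -0.0082, -0.0207, 0.1343, 0.0382, 0.0]
[0.0028, -0.0098, -0.026, 0.1679, 0.0478, 0.0]

[0.0002, -0.0007, -0.0027, 0.0168, 0.0048, 0.0]
[0.0004, -0.0014, -0.0054, 0.0336, 0.0096, -0.0]
[0.0006, -0.0021, -0.0081, 0.0504, 0.0143, 0.0]
[0.0008, -0.0027, -0.0108, 0.0671, 0.0191, -0.0]
[0.0009, -0.0032, -0.0136, 0.0839, 0.0239, 0.0]

[0.0001, -0.0005, -0.0027, 0.0168, 0.0048, -0.0]
[0.0003, -0.001, -0.0055, 0.0336, 0.0096, 0.0]
[0.0004, -0.0014, -0.0083, 0.0504, 0.0143, -0.0]
[0.0005, -0.0018, -0.011, 0.0671, 0.0191, -0.0]
[0.0006, -0.0021, -0.0138, 0.0839, 0.0239, 0.0]
```

>>> {"fn": "step_arm", "kwargs": {"commands": [[0.0007,-0.0023,-0.0051,0.0336,0.0096,0],[0.0013,-0.0045,-0.0102,0.067,0.019,0],[0.0018,-0.0064,-0.0154,0.1,0.0287,0],[0.0023,-0.0082,-0.0207,0.134,0.038,0],[0.0028,-0.0098,-0.026,0.168,0.0478,0]]}}

```text
t: 6.6
ee_pos: [0.6076, -0.0596, 0.1266]
ee_rot: [[-0.963, -0.093, -0.255], [-0.271, 0.328, 0.905], [-0.001, 0.94, -0.341]]
ft_force: [-0.7, -0.3, -2.2]
opening: 0.0396
grip_force: 0.5
```

>>> {"fn": "step_arm", "kwargs": {"commands": [[0.0002,-0.0007,-0.0027,0.0168,0.0048,0],[0.0004,-0.0014,-0.0054,0.0336,0.0096,0],[0.0006,-0.002,-0.0081,0.05,0.0143,0],[0.0006,-0.002,-0.0081,0.05,0.0143,0],[0.0006,-0.002,-0.0081,0.05,0.0143,0]]}}

```text
t: 7.22
ee_pos: [0.6081, -0.0617, 0.1189]
ee_rot: [[-0.963, -0.08, -0.259], [-0.271, 0.282, 0.92], [-0.001, 0.956, -0.293]]
ft_force: [-0.3, 0.1, -1.7]
opening: 0.0398
grip_force: 0.6
```

Run:
```python
from h import *
f=grab_frame("side")[60:260,160:340]
cv2.imwrite("pics/near4.png",cv2.resize(f[:,:,::-1],(540,600),interpolation=cv2.INTER_CUBIC))
s=state();print(s["t"],s["ee_pos"],s["qpos"].round(1),s["opening"],s["ft_force"],s["grip_force"])
print(move(*tool(np.radians(17),.16,-.01)))
for q in(.3,.2,.1,.05,0):
    print(q,((proj("side",case2w(CP,[(.075-.18*np.cos(q),y,.08+.18*np.sin(q)) for y in(.11,-.11)]))-[160,60])*3).round().tolist())
```

```text
7.275 [ 0.60812976 -0.06168901  0.11898781] [ -35.1   59.8   65.8   42.   115.6 -145.3] 0.03931424199994398 [-1.02765347 -0.1269617  -1.92229744] 0.6297066545812413
(array([-0.001 , -0.0007, -0.0018]), array([0.0009, 0.0012, 0.0025]))
0.3 [[230.0, 469.0], [532.0, 412.0]]
0.2 [[233.0, 497.0], [533.0, 438.0]]
0.1 [[235.0, 525.0], [533.0, 464.0]]
0.05 [[235.0, 539.0], [533.0, 476.0]]
0 [[236.0, 552.0], [532.0, 488.0]]
```

View pics/near4.png

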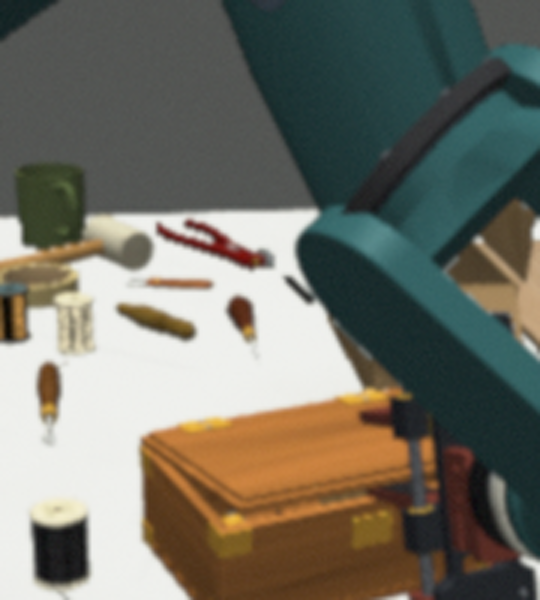

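The lid's near lower corner is at about (238,507), so it is roughly 0.15 rad open and carried on the lower finger. Next comes straight down, slowly.

>>> {"fn": "step_arm", "kwargs": {"commands": [[0,0,-0.003,0,0,0],[0,0,-0.006,0,0,0],[0,0,-0.009,0,0,0],[0,0,-0.012,0,0,0],[0,0,-0.015,0,0,0]]}}

```text
t: 7.9
ee_pos: [0.6083, -0.0617, 0.1034]
ee_rot: [[-0.963, -0.08, -0.259], [-0.271, 0.282, 0.92], [-0.001, 0.956, -0.293]]
ft_force: [1.2, -1.7, -2.1]
opening: 0.0397
grip_force: 0.8
```

>>> {"fn": "step_arm", "kwargs": {"commands": [[0,0,-0.002,0,0,0],[0,0,-0.004,0,0,0],[0,0,-0.006,0,0,0],[0,0,-0.008,0,0,0],[0,0,-0.01,0,0,0]]}}

```text
t: 8.52
ee_pos: [0.6082, -0.0617, 0.0935]
ee_rot: [[-0.963, -0.08, -0.259], [-0.271, 0.282, 0.92], [-0.001, 0.956, -0.293]]
ft_force: [-0.4, -1.1, -0.7]
opening: 0.0397
grip_force: 0.6
```

>>> {"fn": "step_arm", "kwargs": {"commands": [[0,0,-0.002,0,0,0],[0,0,-0.004,0,0,0],[0,0,-0.006,0,0,0],[0,0,-0.006,0,0,0],[0,0,-0.006,0,0,0]]}}

```text
t: 9.15
ee_pos: [0.6082, -0.0617, 0.0877]
ee_rot: [[-0.963, -0.08, -0.259], [-0.271, 0.282, 0.92], [-0.001, 0.956, -0.293]]
ft_force: [0.3, -0.2, 1.9]
opening: 0.0395
grip_force: 0.0
```

Run:
```python
from h import *
f=grab_frame("side")[160:300,190:360]
cv2.imwrite("pics/near5.png",cv2.resize(f[:,:,::-1],(680,560),interpolation=cv2.INTER_CUBIC))
s=state();print(s["t"],s["ee_pos"],s["qpos"].round(1),s["opening"],s["ft_force"],s["grip_force"])
print((-s["ee_rot"][:,2]).round(3))
for q in(.1,.05,0):
    print(q,((proj("side",case2w(CP,[(.075-.18*np.cos(q),y,.08+.18*np.sin(q)) for y in(.11,-.11)]))-[190,160])*4).round().tolist())
```

```text
9.2 [ 0.60817719 -0.0617239   0.0877226 ] [ -35.1   62.1   65.4   41.5  114.2 -146.7] 0.039358516965064795 [-0.19686708  0.14183522 -0.10399821] 0.0
[ 0.259 -0.92   0.293]
0.1 [[193.0, 300.0], [591.0, 218.0]]
0.05 [[194.0, 318.0], [590.0, 235.0]]
0 [[194.0, 336.0], [589.0, 251.0]]
```

View pics/near5.png

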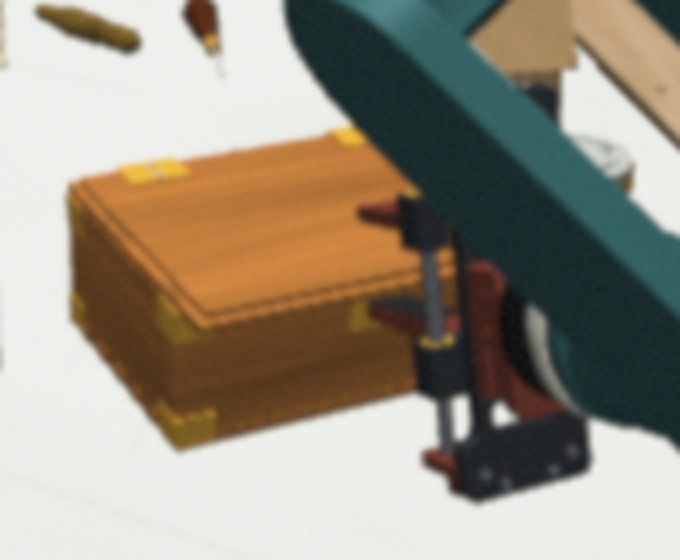

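The lid lies flat, with its lower rim corner at about (200,328), and the lower finger shows no load, so it is shut. I drop 2 mm more, back straight out, then rise.

>>> {"fn": "step_arm", "kwargs": {"commands": [[0,0,-0.002,0,0,0],[0.002,-0.007,-0.002,0,0,0],[0.005,-0.018,-0.002,0,0,0],[0.009,-0.032,-0.002,0,0,0],[0.013,-0.046,-0.002,0,0,0]]}}

```text
t: 9.82
ee_pos: [0.6215, -0.1091, 0.0856]
ee_rot: [[-0.963, -0.08, -0.258], [-0.271, 0.282, 0.92], [-0.001, 0.956, -0.294]]
ft_force: [-0.8, 0.6, 0.3]
opening: 0.0398
grip_force: 0.0
```

>>> {"fn": "step_arm", "kwargs": {"commands": [[0.004,-0.014,0,0,0,0],[0.008,-0.03,0.002,0,0,0],[0.013,-0.046,0.01,0,0,0],[0.013,-0.046,0.02,0,0,0],[0.013,-0.046,0.02,0,0,0]]}}

```text
t: 10.45
ee_pos: [0.6344, -0.1538, 0.1065]
ee_rot: [[-0.963, -0.081, -0.259], [-0.271, 0.283, 0.92], [-0.002, 0.956, -0.294]]
ft_force: [0.2, -0.2, 1.2]
opening: 0.0394
grip_force: 0.0
```

Run:
```python
from h import *
f=grab_frame("side")[140:300,160:364]
cv2.imwrite("pics/near6.png",cv2.resize(f[:,:,::-1],(765,600),interpolation=cv2.INTER_CUBIC))
s=state();print(s["t"],s["ee_pos"],s["ft_force"],s["grip_force"])
for q in(.05,0):
    print(q,((proj("side",case2w(CP,[(.075-.18*np.cos(q),y,.08+.18*np.sin(q)) for y in(.11,-.11)]))-[160,140])*3.75).round().tolist())
```

```text
10.5 [ 0.63419558 -0.1534191   0.10608801] [-0.00631932 -0.49983289 -0.09709092] 0.0
0.05 [[294.0, 373.0], [666.0, 295.0]]
0 [[294.0, 390.0], [665.0, 310.0]]
```

View pics/near6.png

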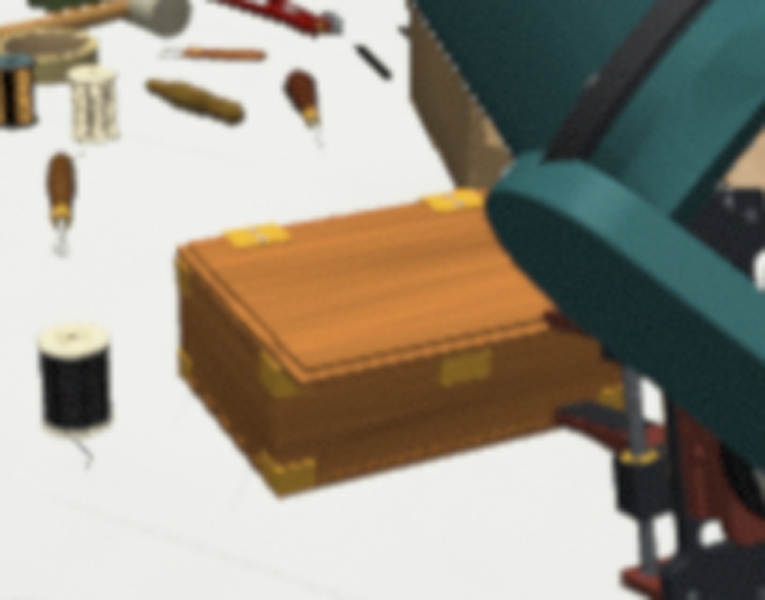

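The lid sits flat on the case, with its near corner at about (303,380). The spool stands where it was at (75,380), and the fingers are clear in front. I hand it in.

```bash
python3 -c "
from bench import *
print(finish_job())"
```

```text
the job is handed in; nothing more can be done
None
```

I handed the job in at about 10.5 s: the lid was nudged past upright, caught on the front finger at about 1.4 rad and lowered on it until shut. The last side view shows it flat, the spool in place and the fingers clear, but the tin and wax were not re-checked and no verdict came back.

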